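# Fetch the push stick out of its keeper tray

## Task

Fetch the push stick out of the plywood keeper tray: it is longer than the tray's mouth, so slide it under one lip, tilt it and draw it out through the mouth with one end leading, without forcing it against the tray. Finish still holding it in the gripper, do not put it down: level and still, with the whole stick at least 15 cm above the table and touching nothing but the gripper. Leave the other things where they are.

Things in the scene. Friction and masses are not known exactly. Their poses are not given: they have to be found in the camera images.
- keeper_tray: Fixed plywood tray on the table, 376 (its x) x 146 (y) x 68 mm high, open at the top only in the middle. Origin: centre of its underside; z up; x along its length, away from the robot. Walls 8 mm: inside 360 x 130 mm. Floor face at z = 6 mm; on it along y = 0 a rail 20 mm wide over the full inner length, its top at z = 20 mm. It cannot be moved.
- tray_mouth (a point): Centre of the tray's mouth, level with the lips' tops, 68 mm above the table; axes as the tray's. The mouth is 170 mm long (x) and 130 mm wide (y).
- near_lip (a point): Middle of the mouth-side edge of the near lip, on its top face (85 mm to the robot's side of the mouth's centre). The lip is a fixed flat plywood cover 6 mm thick, its underside 62 mm above the table, over the tray's whole near end.
- far_lip (a point): The same for the far lip, 85 mm beyond the mouth's centre; it covers the tray's whole far end.
- stick_centre (a point): Centre and about the balance point of the push stick: flat plywood bar, 232 mm long (its y), 12 mm thick (its z), about 0.1 kg. It lies flat along the tray's rail, wider than the rail on both sides, underside 20 mm above the table, its y pointing to the tray's near end. From y = -54 to 16 mm it is 32 mm wide (x); elsewhere up to 38 mm, within 23 mm of the middle line.
- stick_notch_end (a point): The stick's notched end (its -y end, away from the robot), on the middle line, 1 mm in from the tip, half-way up its thickness.
- stick_plain_end (a point): The stick's plain end (its +y end, nearer the robot), on the middle line, 1 mm in from the tip, half-way up its thickness.
- tape_measure_mid (a point): Bystander, to be left alone: yellow tape measure, 36x75x60 mm. Point at its centre.
- nail_box_mid (a point): Bystander, to be left alone: small flat black nail box with a clear lid, 30x64x18 mm. Point at its centre.
- feed_wheel_mid (a point): Bystander, to be left alone: black rubber feed wheel lying flat, 45 mm across, 24 high. Point at its centre.
- test_block_1_mid (a point): Bystander, to be left alone: small wooden block, 28x50x28 mm, close beside the tray on its -y side. Point at its centre.
- fluid_bottle_mid (a point): Bystander, to be left alone: small white and yellow bottle, 43x57x104 mm, upright. Point at its centre.

How it is judged:
By the outcome, as a careful person would: the job done as asked, in the order asked, and still so for the second after the job is handed in, while the arm keeps its last pose, push and grip.
It also fails if it takes over 40 s, if anything falls off the work surface, if the arm or the gripper's body presses on something with over 40 N, if the wrist force passes 120 N, or if a joint passes its speed limit or range.

## Robot

A 7-joint arm with a two-finger parallel gripper is mounted at the origin on a cart in front of the work surface, level with it; the furniture and walls round the work are solid. World frame = base frame: x ahead of the robot, y to its left, z up, the work surface at z = 0. Lengths are in m, angles in rad, forces in N, time in s.
With the tool pointing down it reaches from about 0.425 to 0.975 m from the base axis. Payload 16.7 kg.
Tool frame: the origin (TCP) lies at the very end of the fingers, on their centre line; the grasp point (between the pads) lies 19 mm behind it; z points along the fingers, y is the direction in which the jaws open and shut (so a half turn about z gives the same grasp; the last joint's range is limited). The gripper opens to 85 mm and grips with 20 to 120 N. Pads are 22 mm wide; open, the fingers measure 114 mm over their backs; the gripper's body (76 mm by 85 mm) begins 54 mm behind the grasp point. The pads swing forward as they close: fully open they stand 13 mm farther back than shut.
Start: joints at [1.058, 0.426, 0.074, 1.606, -0.034, 1.111, -0.067], TCP at [0.24, -0.631, 0.231] pointing down, gripper open.
Joint ranges: [-2.85, 2.85], [-0.5, 2.14], [-1.23, 1.37], [0.21, 2.46], [-1.02, 4.16], [0.16, 2.05], [-2.73, 2.73]. Speed limits (rad/s): [1.89, 1.89, 2.39, 2.39, 3.01, 3.01, 3.01].

## Interface

Orientations are given as a rotation vector (axis times angle).
In Python, from station import r, vision, spotter gives the robot as it stands. The module is installed in compiled form; this text tells all that it offers.
- The arm moves only by the shell command python3 -m crank 'ROWS' [OPENING] [FORCE]. ROWS is JSON, one flat list of numbers, 4 for each row, row after row: the shift along the tool's x, y, z in cm, then the turn about the tool's z in degrees. A call has 1 to 5 rows; each row is the pose to reach, as a shift and turn from the pose measured when the call began, along the tool's axes at that moment; what a row does not reach only later rows make up. A row lasts 1/10 s, in which the tool goes at most 50 mm and 8.59 degrees, less where a joint would pass 70% of its speed; a pose out of reach is approached as far as the arm can. A call with a gripper value outside its range is refused whole. OPENING is the finger opening in cm, from 0 to 8.54, set as the call begins (- or left out, the last holds). The fingers move at their own pace and stop on an object; FORCE is the grip in N (left out, the last holds). Time passes only in rows, so rows that repeat a pose let the fingers close. It gives the time, the measured TCP pose, the force and the opening at its end, in the units of the state.
- r.get_state(): the state, without advancing time (a new reading comes with each control period).
- vision.grab_frame(name): name is "scene" or "top"; returns the picture (480x640x3 uint8, blue, green, red); there is no depth.
- vision.get_calibration(name): a dict with "camera_matrix" (3x3 intrinsics, pixels), "dist_coeffs" ([k1, k2, p1, p2, k3] as OpenCV has them; the pictures are not rectified), "position" and "orientation" of the camera in the world. Camera axes: x right, y down, z forward; pixel columns grow to the right and rows downward; lengths in m; the calibration is good to about 2 mm. A picture is of the moment at which its call begins. get_calibration takes no time and is no camera call.
- r.finish_job(): hands the job in, once; it reports no verdict.
Trained networks look in the newest picture that a camera, given by its name, has taken for a name from the list of things; names that differ only in an ending like _2 or _b are one class to them, and where a whole thing is asked for, a point or a joint stands for the part that bears it (a point fixed in the world has none). Each returns a list of dicts, best first, with "conf" (0 to 1); they miss things now and then, are a little off and sometimes report something else, mostly with a low value. They report only what shows in the picture. A call takes as long as a camera call.
- spotter.trace(label, camera): "mask" (480x640 bool, what is visible of it).
- spotter.tip_of(label, camera): "point" ([x, y, z] in m, in world coordinates, good to about 4 mm: a listed point, or the origin of a listed thing).
The state is a dict: "clock": time; "joint_positions": joint angles; "dq": joint speeds; "effort": joint torques, N m; "tool_pos": TCP position; "orientation": TCP orientation; "ft_force": force on the tool from outside, world axes, zero at the start; "ft_torque": the same for the moment, N m; "gripper_width": finger opening in m.
Only numpy, scipy, OpenCV 4.12 (cv2) and the standard library are available. Lean on these libraries where they do the work, as an engineer would, in place of code of your own. Each camera call takes 0.05 s, during which the arm holds its last target.

## Working session

There is one attempt and no reset: what is moved stays moved. The work goes in short steps, Python scripts to look and compute and a shell command to move; the robot and the scene stay as the last step left them, time stands still between calls to the robot, and variables do not carry over. Pictures are saved under pics/ and viewed, and the job is handed in when it is done.

```bash
mkdir -p pics; ls
cat > h.py <<'E'
import numpy as np,cv2
from station import r,vision,spotter
from scipy.spatial.transform import Rotation as R
def snap(c,n):
    im=vision.grab_frame(c); cv2.imwrite(f'pics/{n}.png',im); return im
E
python3 - <<'E'
from h import *
s=r.get_state(); print(s['clock'],s['tool_pos'],s['orientation'],s['gripper_width'])
print(R.from_rotvec(s['orientation']).as_matrix().round(3))
for c in ('scene','top'):
    snap(c,c+'0'); k=vision.get_calibration(c); print(c,k['position'],k['orientation'])
for n in ['tray_mouth','near_lip','far_lip','stick_centre','stick_notch_end','stick_plain_end','keeper_tray']:
    for c in ('top','scene'):
        d=spotter.tip_of(n,c); print(n,c,[(np.round(x['point'],4),round(x['conf'],2)) for x in d[:2]])
print(r.get_state()['clock'])
E
```

```text
pics
0.0 [ 0.23941231 -0.63067116  0.23058182] [-3.08877030e+00 -5.66583812e-01  5.49745174e-04] 0.08547419023029491
[[ 0.935  0.355 -0.001]
 [ 0.355 -0.935  0.001]
 [-0.    -0.001 -1.   ]]
scene [-0.0205118   0.35391295  0.82339932] [-1.19027219  2.32081686 -0.93889992]
top [ 0.40390887 -0.04861878  1.12478843] [-2.12851406  2.13953384 -0.18529149]
tray_mouth top [(array([0.5714, 0.0632, 0.0688]), 0.8)]
tray_mouth scene [(array([0.5741, 0.0626, 0.0693]), 0.79)]
near_lip top [(array([0.4867, 0.0625, 0.0681]), 0.64), (array([0.5726, 0.0641, 0.0715]), 0.37)]
near_lip scene [(array([0.4894, 0.0666, 0.0683]), 0.81)]
far_lip top [(array([0.6576, 0.0591, 0.0655]), 0.86)]
far_lip scene [(array([0.6631, 0.0574, 0.0665]), 0.6)]
stick_centre top [(array([0.5582, 0.0682, 0.028 ]), 0.85)]
stick_centre scene [(array([0.5571, 0.0667, 0.0258]), 0.85)]
stick_notch_end top [(array([0.6727, 0.06  , 0.0275]), 0.78)]
stick_notch_end scene [(array([0.6719, 0.0588, 0.0248]), 0.59)]
stick_plain_end top []
stick_plain_end scene []
keeper_tray top [(array([0.5711, 0.0592, 0.0012]), 0.65), (array([ 0.5844, -0.4391,  0.0528]), 0.65)]
keeper_tray scene [(array([ 0.5769,  0.06  , -0.0012]), 0.95), (array([0.7075, 0.1764, 0.0104]), 0.63)]
0.8
```

View pics/top0.png

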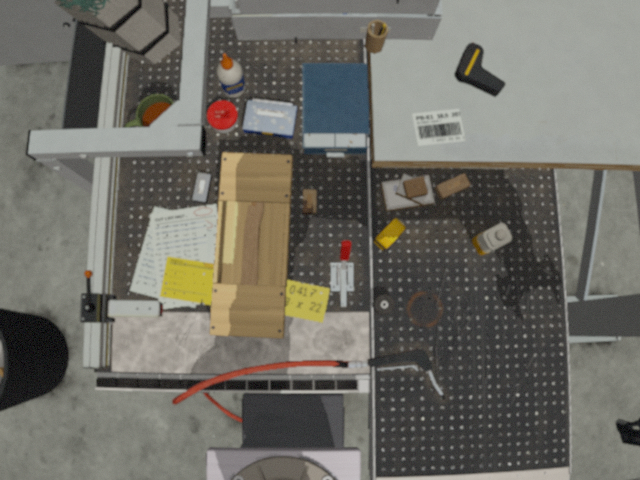

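View pics/scene0.png

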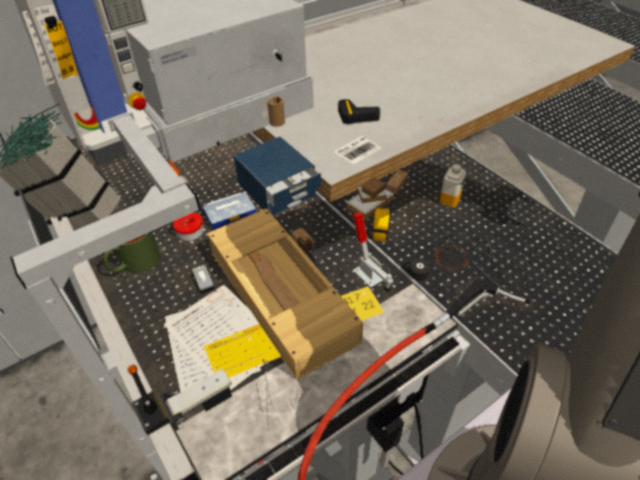

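```bash
cat >> h.py <<'E'
def cal(c):
    k=vision.get_calibration(c); return np.array(k['camera_matrix']),np.array(k['dist_coeffs']),np.array(k['position']),R.from_rotvec(k['orientation']).as_matrix()
def toplane(c,uv,z):
    K,D,p,M=cal(c); n=cv2.undistortPoints(np.array(uv,float).reshape(-1,1,2),K,D).reshape(-1,2)
    d=np.c_[n,np.ones(len(n))]@M.T; return p+d*((z-p[2])/d[:,2])[:,None]
def proj(c,P):
    K,D,p,M=cal(c); rv=cv2.Rodrigues(M.T)[0]; return cv2.projectPoints(np.array(P,float).reshape(-1,1,3),rv,-M.T@p,K,D)[0].reshape(-1,2)
E
python3 - <<'E'
from h import *
im=cv2.imread('pics/top0.png')
for n,z in (('keeper_tray',.068),('stick_centre',.032)):
    vision.grab_frame('top')
    d=spotter.trace(n,'top')
    if not d: print(n,'none');continue
    m=d[0]['mask'].astype(np.uint8); print(n,d[0]['conf'],m.sum())
    c=max(cv2.findContours(m,0,cv2.CHAIN_APPROX_NONE)[0],key=len).reshape(-1,2)
    w=toplane('top',c,z)[:,:2].astype(np.float32)
    q=cv2.minAreaRect(w*1000); print(q)
    cv2.drawContours(im,[c.reshape(-1,1,2)],-1,(0,0,255) if n[0]=='k' else (255,0,0),1)
cv2.imwrite('pics/crop0.png',cv2.resize(im[140:350,190:330],None,fx=2.8,fy=2.8,interpolation=cv2.INTER_CUBIC))
E
```

```text
keeper_tray 0.7 12283
((572.9775390625, 60.740989685058594), (150.92662048339844, 378.89312744140625), 86.88744354248047)
stick_centre 0.83 1248
((577.4290771484375, 65.8038558959961), (35.500244140625, 175.06008911132812), 85.67840576171875)
```

View pics/crop0.png

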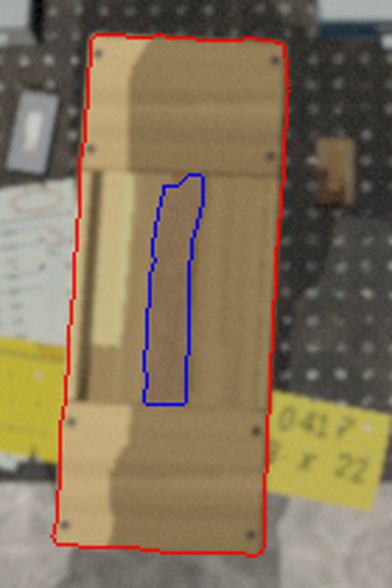

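```bash
cat >> h.py <<'E'
def rel(x,y,z,yaw):
    s=r.get_state(); M=R.from_rotvec(s['orientation']).as_matrix(); p=np.array(s['tool_pos'])
    d=M.T@(np.array([x,y,z])-p)*100; cur=np.degrees(np.arctan2(M[1,0],M[0,0]))
    print('t',round(s['clock'],2),'pos',p.round(4),'yaw',cur.round(2),'zax',M[:,2].round(3),'w',round(s['gripper_width'],4),'F',np.round(s['ft_force'],1),'T',np.round(s['ft_torque'],2))
    print('shift cm',d.round(2),'turn',round(cur-yaw,2))
E
python3 - <<'E'
from h import *
rel(.6005,.0646,.17,-3.3)
print(r.get_state()['joint_positions'].__repr__())
E
```

```text
t 1.0 pos [ 0.2395 -0.631   0.2313] yaw 20.78 zax [-0.  0. -1.] w 0.0851 F [-0.5  1.1 -0.1] T [-0.02 -0.05  0.01]
shift cm [ 58.43 -52.23   6.13] turn 24.08
array([ 1.05849524,  0.42613465,  0.07390332,  1.6059981 , -0.03408658,
        1.11078131, -0.06708503])
```

```bash
python3 -m crank '[3.4,-3.0,0,2, 6.8,-6.1,0,4, 10.2,-9.1,0,6, 13.6,-12.2,0,8, 17,-15.2,0,10]'; python3 -c "
from h import *
rel(.6005,.0646,.17,-3.3)"
```

```text
clock: 1.5
tool_pos: [0.3451, -0.4269, 0.2315]
orientation: [3.128, 0.293, 0.0]
ft_force: [1.9, -1.0, 0.5]
gripper_width: 0.0854
t 1.5 pos [ 0.3451 -0.4269  0.2315] yaw 10.7 zax [ 0. -0. -1.] w 0.0854 F [ 1.9 -1.   0.5] T [-0.03  0.02 -0.04]
shift cm [ 34.22 -43.55   6.15] turn 14.0
```

```bash
python3 -m crank '[2.8,-3.6,0,2, 5.7,-7.2,0,4, 8.5,-10.8,0,6, 11.4,-14.4,0,8, 14.2,-18,0,10]'; python3 -c "
from h import *
rel(.6005,.0646,.17,-3.3)"
```

```text
clock: 2.0
tool_pos: [0.4519, -0.2219, 0.2318]
orientation: [3.141, 0.017, 0.002]
ft_force: [1.9, -0.5, 0.4]
gripper_width: 0.0853
t 2.0 pos [ 0.4519 -0.2219  0.2318] yaw 0.61 zax [ 0.001 -0.001 -1.   ] w 0.0853 F [ 1.9 -0.5  0.4] T [-0.    0.01 -0.01]
shift cm [ 15.16 -28.5    6.18] turn 3.91
```

Set the opening to 6 cm on the way to leave room inside the mouth.

```bash
python3 -m crank '[2.2,-4.1,0.5,1, 4.4,-8.2,1,2, 6.6,-12.3,1.5,3, 8.8,-16.4,2,3.9, 11,-20.5,3,3.9]' 6 20; python3 -m crank '[2.1,-4,1.5,0,4.2,-8,3.1,0,4.2,-8,3.1,0]'
python3 - <<'E'
from h import *
rel(.6005,.0646,.17,-3.3)
im=snap('top','top1'); 
for n in ['stick_centre','stick_notch_end','far_lip','near_lip']:
    d=spotter.tip_of(n,'top'); print(n,[(np.round(x['point'],4),round(x['conf'],2)) for x in d[:1]])
cv2.imwrite('pics/top1c.png',cv2.resize(im[60:360,130:430],None,fx=1.9,fy=1.9))
E
```

```text
clock: 2.5
tool_pos: [0.5608, -0.014, 0.2024]
orientation: [3.14, -0.092, 0.004]
ft_force: [1.2, -1.3, -0.4]
gripper_width: 0.0599
clock: 2.8
tool_pos: [0.6081, 0.0699, 0.1692]
orientation: [-3.139, 0.081, -0.001]
ft_force: [-0.0, -0.7, -0.5]
gripper_width: 0.0599
t 2.8 pos [0.6081 0.0699 0.1692] yaw -2.95 zax [ 0.001  0.002 -1.   ] w 0.0599 F [-0.  -0.7 -0.5] T [-0.03 -0.    0.02]
shift cm [-0.74  0.57 -0.09] turn 0.35
stick_centre []
stick_notch_end []
far_lip []
near_lip []
```

View pics/top1c.png

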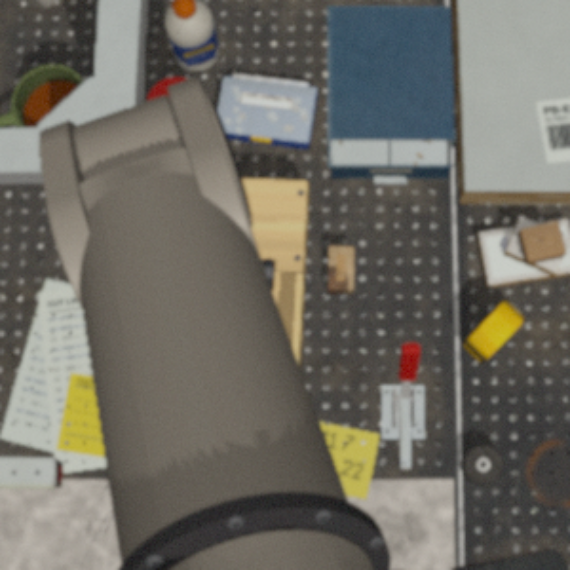

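```bash
python3 -m crank '[-0.7,0.6,0,0.3,-0.7,0.6,4,0.3,-0.7,0.6,7,0.3,-0.7,0.6,9.5,0.3,-0.7,0.6,9.5,0.3]'
python3 - <<'E'
from h import *
rel(.6005,.0646,.009,-3.3)
im=snap('scene','sc1'); 
for n in ['stick_centre','stick_notch_end','far_lip','near_lip']:
    d=spotter.tip_of(n,'scene'); print(n,[(np.round(x['point'],4),round(x['conf'],2)) for x in d[:1]])
cv2.imwrite('pics/sc1c.png',cv2.resize(im[120:420,120:420],None,fx=1.9,fy=1.9))
E
```

```text
clock: 3.55
tool_pos: [0.5979, 0.0546, 0.0745]
orientation: [3.138, -0.105, -0.002]
ft_force: [-0.8, -0.3, 0.4]
gripper_width: 0.0602
t 3.55 pos [0.5979 0.0546 0.0745] yaw -3.82 zax [-0.001 -0.002 -1.   ] w 0.0602 F [-0.8 -0.3  0.4] T [ 0.02 -0.02  0.01]
shift cm [ 0.2  -1.03  6.55] turn -0.52
stick_centre [(array([0.5579, 0.0665, 0.0275]), 0.81)]
stick_notch_end [(array([0.6708, 0.0599, 0.0266]), 0.96)]
far_lip [(array([0.6602, 0.0574, 0.0669]), 0.71)]
near_lip [(array([0.4914, 0.0644, 0.0662]), 0.63)]
```

View pics/sc1c.png

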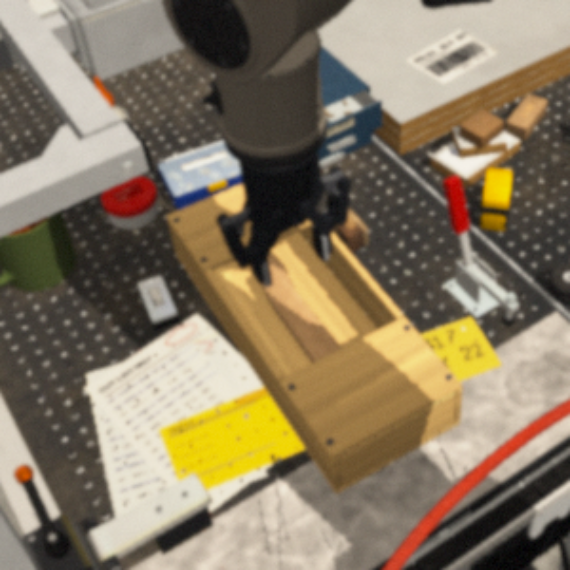

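```bash
python3 -m crank '[0.2,-1,0,-0.5,0.2,-1,0,-0.5,0.2,-1,0,-0.5]'; python3 -m crank '[0,0,0,0,0,0,0,0]';python3 - <<'E'
from h import *
rel(.6005,.0646,.009,-3.3)
E
```

```text
clock: 4.1
tool_pos: [0.6041, 0.0666, 0.0791]
orientation: [3.14, -0.088, 0.01]
ft_force: [0.2, 0.4, 0.2]
gripper_width: 0.0599
clock: 4.3
tool_pos: [0.6041, 0.0666, 0.0792]
orientation: [3.14, -0.088, 0.01]
ft_force: [-0.3, -0.5, 0.3]
gripper_width: 0.0601
t 4.3 pos [0.6041 0.0666 0.0792] yaw -3.21 zax [ 0.006 -0.001 -1.   ] w 0.0601 F [-0.3 -0.5  0.3] T [-0.02  0.01 -0.03]
shift cm [-0.39  0.21  7.02] turn 0.09
```

```bash
python3 -m crank '[-0.4,0.2,1,0,-0.4,0.2,2,0,-0.4,0.2,3,0,-0.4,0.2,4,0,-0.4,0.2,4,0]'
python3 - <<'E'
from h import *
rel(.6005,.0646,.009,-3.3)
E
```

```text
clock: 4.8
tool_pos: [0.5992, 0.0646, 0.0372]
orientation: [3.139, -0.088, 0.006]
ft_force: [-0.3, -0.4, 0.1]
gripper_width: 0.0599
t 4.8 pos [0.5992 0.0646 0.0372] yaw -3.2 zax [ 0.004 -0.001 -1.   ] w 0.0599 F [-0.3 -0.4  0.1] T [-0.03  0.01  0.07]
shift cm [ 0.11 -0.01  2.82] turn 0.1
```

```bash
python3 -m crank '[0.1,0,0.7,0,0.1,0,1.4,0,0.1,0,2.1,0,0.1,0,2.7,0,0.1,0,2.7,0]'
python3 - <<'E'
from h import *
rel(.6005,.0646,.009,-3.3)
E
```

```text
clock: 5.3
tool_pos: [0.5999, 0.0626, 0.0093]
orientation: [3.137, -0.09, 0.004]
ft_force: [-1.3, -8.7, -2.1]
gripper_width: 0.06
t 5.3 pos [0.5999 0.0626 0.0093] yaw -3.29 zax [ 0.003 -0.003 -1.   ] w 0.06 F [-1.3 -8.7 -2.1] T [-1.54  0.22  0.02]
shift cm [ 0.05 -0.2   0.03] turn 0.01
```

Run:
```python
from h import *
im=snap('scene','sc2'); 
for n in ['stick_centre','stick_notch_end','far_lip','near_lip']:
    d=spotter.tip_of(n,'scene'); print(n,[(np.round(x['point'],4),round(x['conf'],2)) for x in d[:1]])
cv2.imwrite('pics/sc2c.png',cv2.resize(im[180:380,180:380],None,fx=2.9,fy=2.9,interpolation=cv2.INTER_CUBIC))
rel(.6005,.0646,.009,-3.3)
```

```text
stick_centre [(array([0.5587, 0.065 , 0.024 ]), 0.64)]
stick_notch_end [(array([0.6736, 0.062 , 0.0262]), 0.58)]
far_lip [(array([0.6619, 0.0579, 0.067 ]), 0.58)]
near_lip [(array([0.4883, 0.0683, 0.0687]), 0.87)]
t 5.55 pos [0.5999 0.0626 0.0095] yaw -3.29 zax [ 0.002 -0.003 -1.   ] w 0.0599 F [ 0.5 -8.8 -1.9] T [-1.51  0.13  0.01]
shift cm [ 0.05 -0.21  0.05] turn 0.01
```

View pics/sc2c.png

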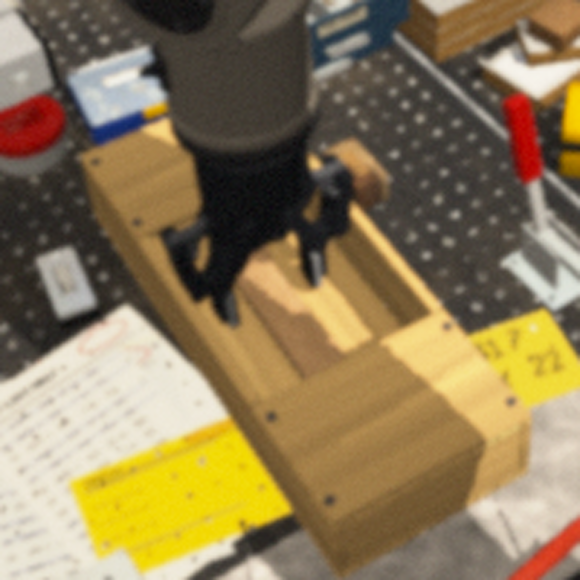

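```bash
python3 -m crank '[0,0.3,0,0,0,0.3,0,0]' 4.5; python3 -m crank '[0,0,0,0,0,0,0,0]'
python3 - <<'E'
from h import *
rel(.6005,.0620,.009,-3.3)
E
```

```text
clock: 5.75
tool_pos: [0.5996, 0.059, 0.0092]
orientation: [3.137, -0.091, 0.004]
ft_force: [-0.2, 0.6, 0.6]
gripper_width: 0.045
clock: 5.95
tool_pos: [0.5996, 0.0591, 0.0092]
orientation: [3.137, -0.091, 0.004]
ft_force: [-0.1, -0.1, -0.7]
gripper_width: 0.0451
t 5.95 pos [0.5996 0.0591 0.0092] yaw -3.32 zax [ 0.002 -0.003 -1.   ] w 0.0451 F [-0.1 -0.1 -0.7] T [ 0.02 -0.    0.  ]
shift cm [ 0.07 -0.29  0.02] turn -0.02
```

```bash
python3 -m crank '[0,-0.3,0,0,0,-0.3,0,0]'; python3 -m crank '[0,0,0,0,0,0,0,0,0,0,0,0,0,0,0,0]' 2 20
python3 - <<'E'
from h import *
rel(.6005,.0620,.009,-3.3)
E
```

```text
clock: 6.15
tool_pos: [0.5998, 0.0629, 0.0093]
orientation: [3.138, -0.09, 0.004]
ft_force: [0.6, -0.0, -0.2]
gripper_width: 0.045
clock: 6.55
tool_pos: [0.6, 0.0632, 0.0094]
orientation: [3.138, -0.09, 0.005]
ft_force: [-0.8, 1.6, 2.7]
gripper_width: 0.0297
t 6.55 pos [0.6    0.0632 0.0094] yaw -3.27 zax [ 0.003 -0.003 -1.   ] w 0.0297 F [-0.8  1.6  2.7] T [ 0.49  0.08 -0.03]
shift cm [0.06 0.12 0.04] turn 0.03
```

```bash
python3 -m crank '[0,0,-0.4,0,0,0,-0.8,0,0,0,-0.8,0]'
python3 - <<'E'
from h import *
rel(.6005,.0620,.009,-3.3)
im=snap('scene','sc3'); 
for n in ['stick_centre','stick_notch_end','stick_plain_end']:
    d=spotter.tip_of(n,'scene'); print(n,[(np.round(x['point'],4),round(x['conf'],2)) for x in d[:1]])
cv2.imwrite('pics/sc3c.png',cv2.resize(im[180:380,180:380],None,fx=2.9,fy=2.9,interpolation=cv2.INTER_CUBIC))
E
```

```text
clock: 6.85
tool_pos: [0.6003, 0.0631, 0.018]
orientation: [3.138, -0.09, 0.006]
ft_force: [0.5, 0.5, -1.4]
gripper_width: 0.03
t 6.85 pos [0.6003 0.0631 0.018 ] yaw -3.27 zax [ 0.004 -0.002 -1.   ] w 0.03 F [ 0.5  0.5 -1.4] T [-0.02 -0.02  0.08]
shift cm [0.02 0.11 0.9 ] turn 0.03
stick_centre [(array([0.5591, 0.0661, 0.0356]), 0.95)]
stick_notch_end [(array([0.6755, 0.0542, 0.0355]), 0.6)]
stick_plain_end []
```

View pics/sc3c.png

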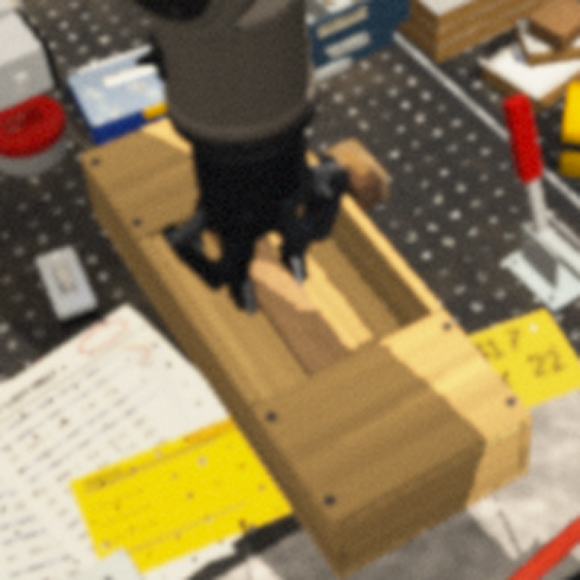

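```bash
python3 -m crank '[-1,0,0,0,-2,0,0,0,-3,0,0,0,-3.9,0,0,0,-3.9,0,0,0]'
python3 - <<'E'
from h import *
rel(.5605,.0653,.018,-3.3)
im=snap('scene','sc4'); 
for n in ['stick_centre','stick_notch_end','stick_plain_end']:
    d=spotter.tip_of(n,'scene'); print(n,[(np.round(x['point'],4),round(x['conf'],2)) for x in d[:1]])
cv2.imwrite('pics/sc4c.png',cv2.resize(im[180:380,180:380],None,fx=2.9,fy=2.9,interpolation=cv2.INTER_CUBIC))
E
```

```text
clock: 7.55
tool_pos: [0.5594, 0.0654, 0.0173]
orientation: [3.138, -0.089, 0.003]
ft_force: [0.2, -0.2, -1.0]
gripper_width: 0.0302
t 7.55 pos [0.5594 0.0654 0.0173] yaw -3.24 zax [ 0.002 -0.003 -1.   ] w 0.0302 F [ 0.2 -0.2 -1. ] T [-0.02  0.01  0.05]
shift cm [ 0.11  0.01 -0.07] turn 0.06
stick_centre [(array([0.5165, 0.0685, 0.0357]), 0.66)]
stick_notch_end []
stick_plain_end []
```

View pics/sc4c.png

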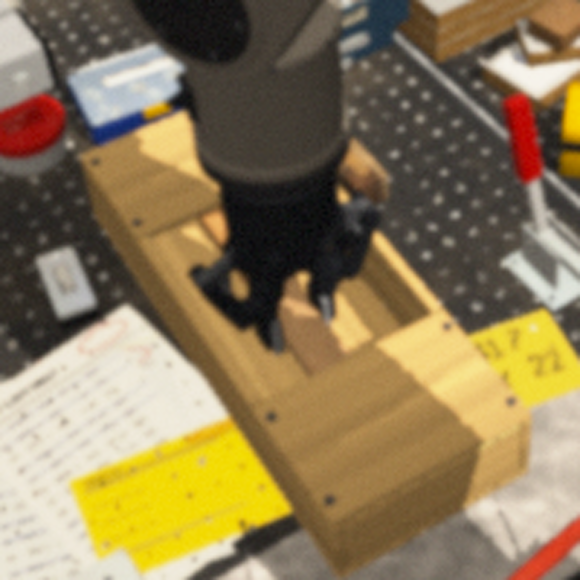

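```bash
python3 -m crank '[0,0,-0.5,0,0,0,-1,0,0,0,-1.6,0,0,0,-1.6,0]'; python3 -m crank '[0,0,-0.3,0,0,0,-0.6,0,0,0,-0.6,0]'
```

```text
clock: 8.15
tool_pos: [0.562, 0.0655, 0.0344]
orientation: [3.138, -0.09, 0.008]
ft_force: [-0.2, 0.3, -0.8]
gripper_width: 0.0303
clock: 8.45
tool_pos: [0.5621, 0.0655, 0.0408]
orientation: [3.138, -0.09, 0.008]
ft_force: [-0.2, 0.3, -1.6]
gripper_width: 0.0303
```

```bash
python3 -m crank '[0,0,-0.3,0,0,0,-0.6,0,0,0,-0.6,0]'
python3 - <<'E'
from h import *
rel(.5605,.0653,.05,-3.3)
im=snap('scene','sc5'); 
for n in ['stick_centre','stick_notch_end','stick_plain_end']:
    d=spotter.tip_of(n,'scene'); print(n,[(np.round(x['point'],4),round(x['conf'],2)) for x in d[:1]])
E
```

```text
clock: 8.75
tool_pos: [0.5622, 0.0656, 0.0472]
orientation: [3.138, -0.09, 0.009]
ft_force: [-0.3, 0.9, -2.6]
gripper_width: 0.0301
t 8.75 pos [0.5622 0.0656 0.0472] yaw -3.28 zax [ 0.005 -0.002 -1.   ] w 0.0301 F [-0.3  0.9 -2.6] T [ 0.11 -0.06  0.01]
shift cm [-0.17  0.04 -0.29] turn 0.02
stick_centre [(array([0.5233, 0.069 , 0.0588]), 0.96)]
stick_notch_end []
stick_plain_end [(array([ 0.4482, -0.211 ,  0.0152]), 0.63)]
```

```bash
python3 -m crank '[0,0,-0.3,0,0,0,-0.5,0,0,0,-0.5,0]'
python3 - <<'E'
from h import *
rel(.5605,.0653,.05,-3.3)
im=snap('scene','sc5'); 
for n in ['stick_centre','stick_notch_end','stick_plain_end']:
    d=spotter.tip_of(n,'scene'); print(n,[(np.round(x['point'],4),round(x['conf'],2)) for x in d[:1]])
cv2.imwrite('pics/sc5c.png',cv2.resize(im[180:380,180:380],None,fx=2.9,fy=2.9,interpolation=cv2.INTER_CUBIC))
E
```

```text
clock: 9.25
tool_pos: [0.5622, 0.0655, 0.0521]
orientation: [3.138, -0.09, 0.009]
ft_force: [-0.7, 0.4, -2.3]
gripper_width: 0.0301
t 9.25 pos [0.5622 0.0655 0.0521] yaw -3.28 zax [ 0.005 -0.002 -1.   ] w 0.0301 F [-0.7  0.4 -2.3] T [ 0.02 -0.08 -0.05]
shift cm [-0.17  0.03  0.21] turn 0.02
stick_centre []
stick_notch_end []
stick_plain_end []
```

View pics/sc5c.png

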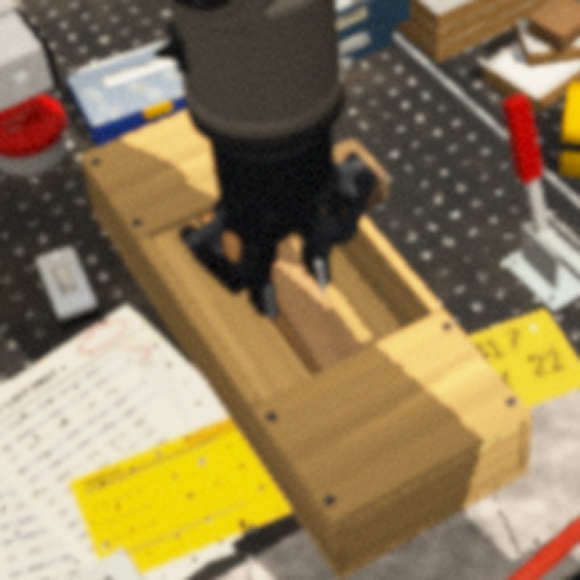

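```bash
python3 -m crank '[0,0,-0.3,0,0,0,-0.6,0,0,0,-0.6,0]';  python3 -m crank '[0,0,0.2,0,0,0,0.2,0]'; python3 -c "
from h import *
rel(.5605,.0653,.05,-3.3)"
```

```text
clock: 9.75
tool_pos: [0.5623, 0.0655, 0.0582]
orientation: [3.138, -0.09, 0.009]
ft_force: [0.2, 0.1, -0.7]
gripper_width: 0.0295
clock: 9.95
tool_pos: [0.5623, 0.0654, 0.0561]
orientation: [3.138, -0.09, 0.009]
ft_force: [0.5, -1.2, -0.8]
gripper_width: 0.0298
t 9.95 pos [0.5623 0.0654 0.0561] yaw -3.29 zax [ 0.006 -0.002 -1.   ] w 0.0298 F [ 0.5 -1.2 -0.8] T [-0.03 -0.04  0.01]
shift cm [-0.19  0.02  0.61] turn 0.01
```

```bash
cat >> h.py <<'E'
def overlay(im,c,gx,gy,gz,yaw,th,gripy=-0.043,col=(0,255,0)):
    # stick box; grip point at stick y=gripy; far end raised by th deg
    a=np.radians(yaw);t=np.radians(th)
    f=np.array([np.cos(a)*np.cos(t),np.sin(a)*np.cos(t),np.sin(t)]); l=np.array([-np.sin(a),np.cos(a),0]);u=np.cross(f,l)
    o=np.array([gx,gy,gz])+gripy*f   # centre: stick y points -f
    C=o
    P=[C+sx*.116*f+sy*.016*l+sz*.006*u for sz in(1,-1) for sx,sy in((-1,-1),(1,-1),(1,1),(-1,1))]
    q=proj(c,P).round().astype(int)
    cv2.polylines(im,[q[:4].reshape(-1,1,2)],True,col,1);cv2.polylines(im,[q[4:].reshape(-1,1,2)],True,col,1)
    return C,P
E
python3 - <<'E'
from h import *
im=snap('scene','sc6')
big=im.copy()
overlay(big,'scene',.5623,.0655,.0561+.018,-3.3,14)
a=np.hstack([cv2.resize(x[190:370,200:330],None,fx=3,fy=3,interpolation=cv2.INTER_CUBIC) for x in (im,big)])
cv2.imwrite('pics/sc6c.png',a)
E
```

```text
(no output)
```

View pics/sc6c.png

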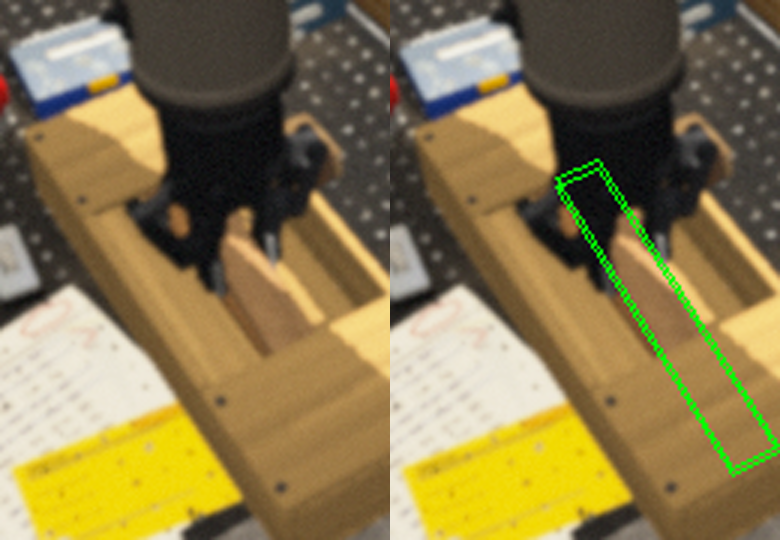

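```bash
python3 -m crank '[1.2,0,-0.3,0,2.4,0,-0.6,0,3.6,0,-0.9,0,4.8,0,-1.2,0,4.8,0,-1.2,0]';  python3 - <<'E'
from h import *
rel(.5605,.0653,.05,-3.3)
im=snap('scene','sc7')
for n in ['stick_centre','stick_notch_end','stick_plain_end']:
    d=spotter.tip_of(n,'scene'); print(n,[(np.round(x['point'],4),round(x['conf'],2)) for x in d[:1]])
cv2.imwrite('pics/sc7c.png',cv2.resize(im[180:380,180:380],None,fx=2.9,fy=2.9,interpolation=cv2.INTER_CUBIC))
E
```

```text
clock: 10.5
tool_pos: [0.6124, 0.0627, 0.0689]
orientation: [3.139, -0.091, 0.012]
ft_force: [0.4, 0.3, -1.1]
gripper_width: 0.0303
t 10.5 pos [0.6124 0.0627 0.0689] yaw -3.33 zax [ 0.007 -0.002 -1.   ] w 0.0303 F [ 0.4  0.3 -1.1] T [-0.05 -0.08 -0.02]
shift cm [-5.21  0.04  1.85] turn -0.03
stick_centre [(array([0.5728, 0.0626, 0.0757]), 0.61)]
stick_notch_end []
stick_plain_end []
```

View pics/sc7c.png

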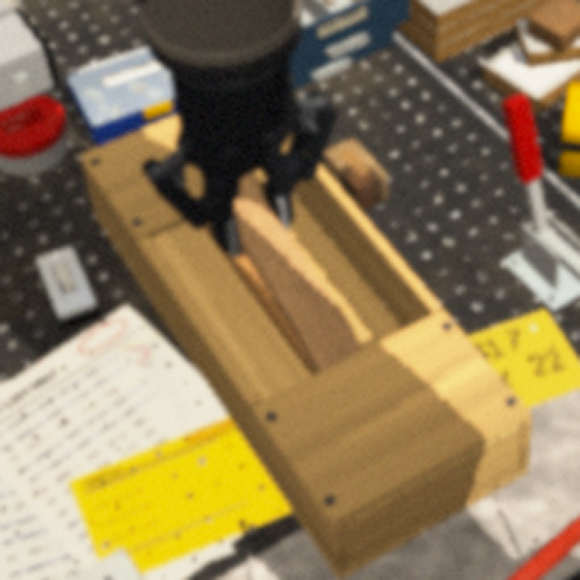

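```bash
python3 -m crank '[1.2,0,-0.3,0,2.4,0,-0.6,0,3.6,0,-0.9,0,4.8,0,-1.2,0,4.8,0,-1.2,0]';  python3 - <<'E'
from h import *
rel(.5605,.0653,.05,-3.3)
im=snap('scene','sc8')
for n in ['stick_centre','stick_notch_end','stick_plain_end']:
    d=spotter.tip_of(n,'scene'); print(n,[(np.round(x['point'],4),round(x['conf'],2)) for x in d[:1]])
cv2.imwrite('pics/sc8c.png',cv2.resize(im[180:380,180:380],None,fx=2.9,fy=2.9,interpolation=cv2.INTER_CUBIC))
E
```

```text
clock: 11.2
tool_pos: [0.6597, 0.0599, 0.081]
orientation: [3.138, -0.091, 0.011]
ft_force: [-0.5, -0.8, -0.7]
gripper_width: 0.0302
t 11.2 pos [0.6597 0.0599 0.081 ] yaw -3.32 zax [ 0.007 -0.002 -1.   ] w 0.0302 F [-0.5 -0.8 -0.7] T [-0.01 -0.    0.  ]
shift cm [-9.96  0.03  3.03] turn -0.02
stick_centre [(array([0.6199, 0.0628, 0.0882]), 0.9)]
stick_notch_end [(array([0.7293, 0.051 , 0.1161]), 0.59)]
stick_plain_end [(array([0.5111, 0.0617, 0.0629]), 0.58)]
```

View pics/sc8c.png

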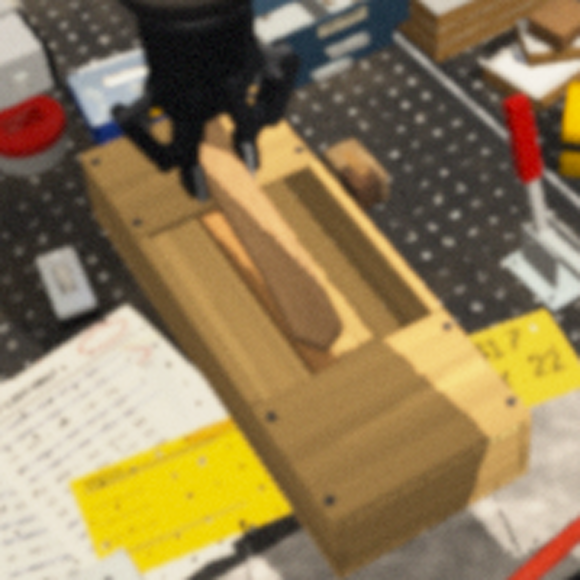

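```bash
python3 -m crank '[0,0,-1,0,0,0,-2,0,0,0,-3,0,0,0,-4,0,0,0,-4,0]';  python3 - <<'E'
from h import *
rel(.62,.0618,.12,-3.3)
for z in (.1,.2,.3): print(z,toplane('top',[[205,128],[205,155]],z).round(3).tolist(), toplane('scene',[[190,195],[190,210]],z).round(3).tolist())
im=snap('scene','sc9')
for n in ['stick_centre','stick_notch_end','stick_plain_end']:
    d=spotter.tip_of(n,'scene'); print(n,[(np.round(x['point'],4),round(x['conf'],2)) for x in d[:1]])
cv2.imwrite('pics/sc9c.png',im)
E
```

```text
clock: 11.9
tool_pos: [0.6578, 0.0604, 0.1223]
orientation: [3.138, -0.09, 0.011]
ft_force: [-0.4, 0.5, -0.7]
gripper_width: 0.0305
t 11.9 pos [0.6578 0.0604 0.1223] yaw -3.28 zax [ 0.007 -0.002 -1.   ] w 0.0305 F [-0.4  0.5 -0.7] T [ 0.03 -0.03  0.03]
shift cm [-3.79  0.07  0.21] turn 0.02
0.1 [[0.804, 0.157, 0.1], [0.746, 0.155, 0.1]] [[0.865, 0.113, 0.1], [0.818, 0.135, 0.1]]
0.2 [[0.765, 0.137, 0.2], [0.713, 0.135, 0.2]] [[0.743, 0.147, 0.2], [0.702, 0.165, 0.2]]
0.3 [[0.726, 0.117, 0.3], [0.679, 0.115, 0.3]] [[0.62, 0.18, 0.3], [0.586, 0.195, 0.3]]
stick_centre [(array([0.6201, 0.0634, 0.1272]), 0.71)]
stick_notch_end [(array([0.7272, 0.0518, 0.1582]), 0.68)]
stick_plain_end [(array([0.5063, 0.0614, 0.1042]), 0.87)]
```

View pics/sc9c.png

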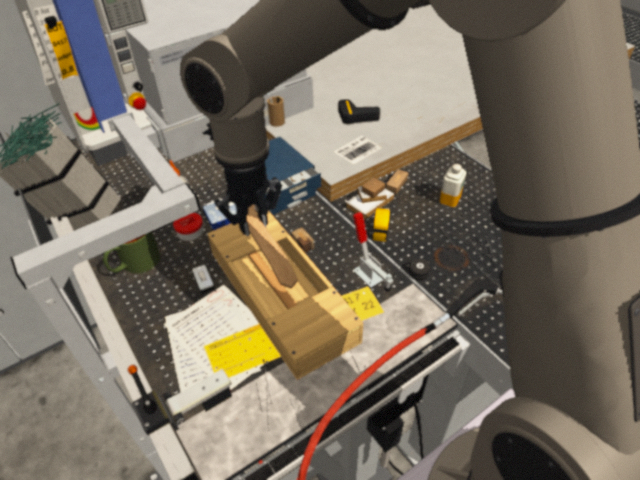

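```bash
python3 -m crank '[-1.5,0,0,0,-3,0,0,0,-4.5,0,0,0,-4.5,0,0.5,0,-4.5,0,0.5,0]';  python3 - <<'E'
from h import *
rel(.613,.0630,.056,-3.3)
im=snap('scene','sc10')
for n in ['stick_centre','stick_notch_end','stick_plain_end']:
    d=spotter.tip_of(n,'scene'); print(n,[(np.round(x['point'],4),round(x['conf'],2)) for x in d[:1]])
E
```

```text
clock: 12.6
tool_pos: [0.6115, 0.0625, 0.1138]
orientation: [3.138, -0.09, 0.005]
ft_force: [-0.6, -0.8, -0.8]
gripper_width: 0.0302
t 12.6 pos [0.6115 0.0625 0.1138] yaw -3.27 zax [ 0.003 -0.003 -1.   ] w 0.0302 F [-0.6 -0.8 -0.8] T [ 0.01 -0.03 -0.05]
shift cm [ 0.13 -0.07  5.78] turn 0.03
stick_centre [(array([ 0.5758,  0.0569, -0.0006]), 0.71)]
stick_notch_end []
stick_plain_end [(array([0.4604, 0.0654, 0.0952]), 0.58)]
```

```bash
python3 -m crank '[0,0,0.7,0,0,0,1.4,0,0,0,2.1,0,0,0,2.8,0,0,0,2.8,0]'; python3 -m crank '[0,0,0.4,0,0,0,0.8,0,0,0,1.2,0,0,0,1.2,0]'
python3 - <<'E'
from h import *
rel(.613,.0630,.056,-3.3)
E
```

```text
clock: 13.3
tool_pos: [0.6117, 0.0625, 0.0852]
orientation: [3.138, -0.09, 0.003]
ft_force: [-1.9, -0.7, -0.5]
gripper_width: 0.0297
clock: 13.7
tool_pos: [0.6115, 0.0624, 0.0727]
orientation: [3.138, -0.09, 0.002]
ft_force: [-0.1, 0.9, 0.4]
gripper_width: 0.03
t 13.7 pos [0.6115 0.0624 0.0727] yaw -3.28 zax [ 0.001 -0.003 -1.   ] w 0.03 F [-0.1  0.9  0.4] T [0.01 0.13 0.01]
shift cm [ 0.15 -0.07  1.67] turn 0.02
```

```bash
python3 -m crank '[0,0,0.4,0,0,0,0.8,0,0,0,1.2,0,0,0,1.2,0]'
python3 - <<'E'
from h import *
rel(.613,.0630,.056,-3.3)
im=snap('scene','sc11')
for n in ['stick_centre','stick_notch_end','stick_plain_end']:
    d=spotter.tip_of(n,'scene'); print(n,[(np.round(x['point'],4),round(x['conf'],2)) for x in d[:1]])
cv2.imwrite('pics/sc11c.png',cv2.resize(im[180:380,180:380],None,fx=2.9,fy=2.9,interpolation=cv2.INTER_CUBIC))
E
```

```text
clock: 14.1
tool_pos: [0.6111, 0.0624, 0.06]
orientation: [3.138, -0.09, 0.001]
ft_force: [0.6, -0.1, 0.1]
gripper_width: 0.0304
t 14.1 pos [0.6111 0.0624 0.06  ] yaw -3.28 zax [ 0.001 -0.003 -1.   ] w 0.0304 F [ 0.6 -0.1  0.1] T [0.01 0.26 0.03]
shift cm [ 0.18 -0.08  0.4 ] turn 0.02
stick_centre [(array([0.569 , 0.0633, 0.076 ]), 0.9)]
stick_notch_end [(array([0.6811, 0.0549, 0.0788]), 0.81)]
stick_plain_end [(array([0.4576, 0.0651, 0.0737]), 0.88)]
```

View pics/sc11c.png

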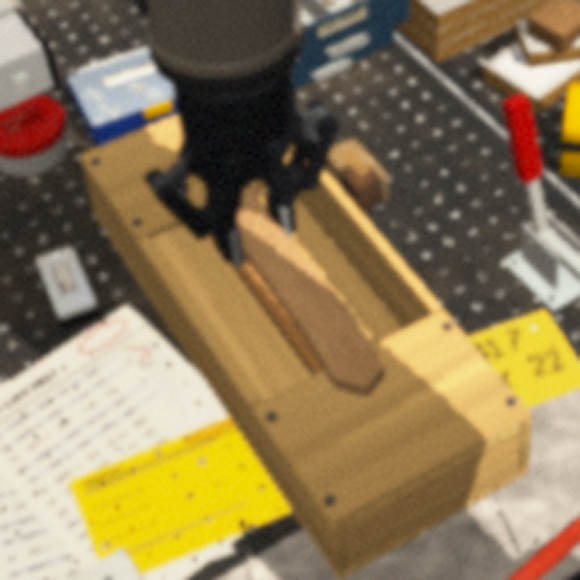

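```bash
python3 -m crank '[0,0,0.2,0,0,0,0.35,0,0,0,0.35,0]'
python3 - <<'E'
from h import *
rel(.613,.0630,.056,-3.3)
im=snap('scene','sc12')
for n in ['stick_centre','stick_notch_end','stick_plain_end']:
    d=spotter.tip_of(n,'scene'); print(n,[(np.round(x['point'],4),round(x['conf'],2)) for x in d[:1]])
E
```

```text
clock: 14.6
tool_pos: [0.6117, 0.0624, 0.0576]
orientation: [3.138, -0.09, 0.003]
ft_force: [-2.0, -0.7, 6.7]
gripper_width: 0.0301
t 14.6 pos [0.6117 0.0624 0.0576] yaw -3.28 zax [ 0.002 -0.003 -1.   ] w 0.0301 F [-2.  -0.7  6.7] T [-0.15  0.47  0.02]
shift cm [ 0.13 -0.07  0.16] turn 0.02
stick_centre [(array([0.5703, 0.0657, 0.0759]), 0.95)]
stick_notch_end [(array([0.686 , 0.057 , 0.0745]), 0.67)]
stick_plain_end [(array([0.4562, 0.0639, 0.0773]), 0.96)]
```

```bash
python3 -m crank '[0,0,-0.1,0,0,0,-0.1,0,0,0,-0.1,0]' - 60; python3 -m crank '[0,0,-1,0,0,0,-2.5,0,0,0,-4.5,0,0,0,-6.5,0,0,0,-8.5,0]'; python3 -m crank '[0,0,-1.8,0,0,0,-3.5,0,0,0,-4.5,0,0,0,-4.5,0]'
python3 - <<'E'
from h import *
rel(.613,.0630,.056,-3.3)
im=snap('scene','sc13'); im2=snap('top','top13')
for c in('scene','top'):
  for n in ['stick_centre','stick_notch_end','stick_plain_end']:
    d=spotter.tip_of(n,c); print(n,c,[(np.round(x['point'],4),round(x['conf'],2)) for x in d[:1]])
s=r.get_state()
for th,col in ((0,(0,255,0)),):
    overlay(im,'scene',s['tool_pos'][0],s['tool_pos'][1],s['tool_pos'][2]+.0175,-3.3,th,col=col)
cv2.imwrite('pics/sc13c.png',cv2.resize(im[120:350,150:400],None,fx=2.5,fy=2.5,interpolation=cv2.INTER_CUBIC))
E
```

```text
clock: 15.1
tool_pos: [0.6117, 0.0624, 0.0585]
orientation: [3.138, -0.09, 0.003]
ft_force: [0.3, -0.2, -0.6]
gripper_width: 0.0291
clock: 15.6
tool_pos: [0.6117, 0.0627, 0.1457]
orientation: [3.138, -0.09, 0.005]
ft_force: [-0.2, 0.0, -1.5]
gripper_width: 0.0292
clock: 16.0
tool_pos: [0.6123, 0.063, 0.1928]
orientation: [3.138, -0.09, 0.009]
ft_force: [-0.3, 0.2, -1.4]
gripper_width: 0.0289
t 16.0 pos [0.6123 0.063  0.1928] yaw -3.28 zax [ 0.006 -0.002 -1.   ] w 0.0289 F [-0.3  0.2 -1.4] T [ 0.03 -0.1  -0.01]
shift cm [-1.000e-02 -3.000e-02  1.368e+01] turn 0.02
stick_centre scene [(array([0.5701, 0.0634, 0.2048]), 0.89)]
stick_notch_end scene [(array([0.6821, 0.058 , 0.2108]), 0.87)]
stick_plain_end scene [(array([0.46  , 0.0673, 0.2077]), 0.77)]
stick_centre top []
stick_notch_end top []
stick_plain_end top []
```

View pics/sc13c.png

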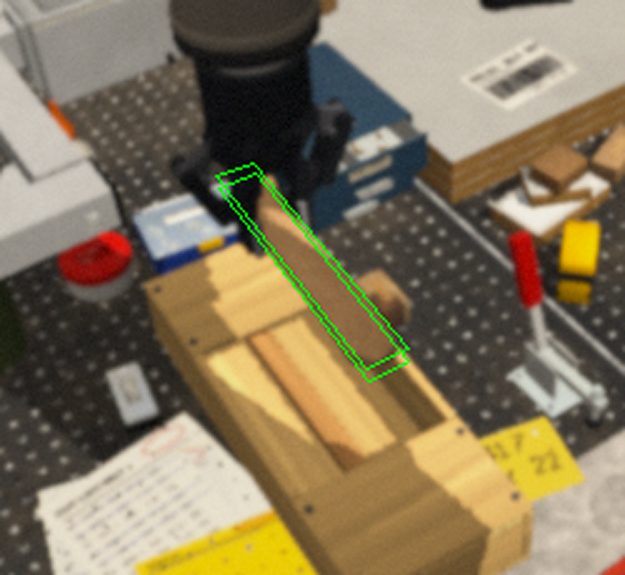

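```bash
python3 -m crank '[0,0,0,0,0,0,0,0,0,0,0,0,0,0,0,0,0,0,0,0]'
python3 - <<'E'
from h import *
A={}
for i in range(4):
  vision.grab_frame('scene')
  for n in ['stick_notch_end','stick_plain_end']:
    d=spotter.tip_of(n,'scene')
    if d: A.setdefault(n,[]).append(d[0]['point'])
for n in A: print(n,np.mean(A[n],0).round(4),np.std(A[n],0).round(4))
for n in ['tape_measure_mid','nail_box_mid','feed_wheel_mid','test_block_1_mid','fluid_bottle_mid']:
    d=spotter.tip_of(n,'scene'); print(n,[(np.round(x['point'],3),round(x['conf'],2)) for x in d[:1]])
rel(.613,.0630,.056,-3.3); print(np.abs(r.get_state()['dq']).max())
E
```

```text
clock: 16.9
tool_pos: [0.6113, 0.0628, 0.1901]
orientation: [3.138, -0.09, 0.003]
ft_force: [-0.2, -0.0, -0.4]
gripper_width: 0.0292
stick_notch_end [0.6842 0.0558 0.2075] [0.0019 0.0013 0.0005]
stick_plain_end [0.4647 0.0669 0.1714] [0.0133 0.0007 0.0584]
tape_measure_mid [(array([ 0.598, -0.231,  0.03 ]), 0.75)]
nail_box_mid [(array([0.704, 0.175, 0.01 ]), 0.9)]
feed_wheel_mid [(array([ 0.448, -0.21 ,  0.013]), 0.56)]
test_block_1_mid [(array([ 0.668, -0.055,  0.014]), 0.76)]
fluid_bottle_mid [(array([ 0.583, -0.443,  0.053]), 0.87)]
t 17.75 pos [0.6113 0.0628 0.1901] yaw -3.28 zax [ 0.002 -0.003 -1.   ] w 0.0292 F [-0.1  0.7 -0.7] T [ 0.04 -0.11  0.03]
shift cm [ 0.14 -0.06 13.41] turn 0.02
0.0014231979203453136
```

Run:
```python
from h import *
A=[]
for i in range(4):
  vision.grab_frame('scene'); d=spotter.tip_of('stick_plain_end','scene')
  if d: A.append(np.round(d[0]['point'],4))
print(A)
snap('scene','last')
```

```text
[array([0.4544, 0.0652, 0.2047]), array([0.4539, 0.0666, 0.2083]), array([0.4556, 0.0646, 0.2043]), array([0.458 , 0.0656, 0.2087])]
```

View pics/last.png

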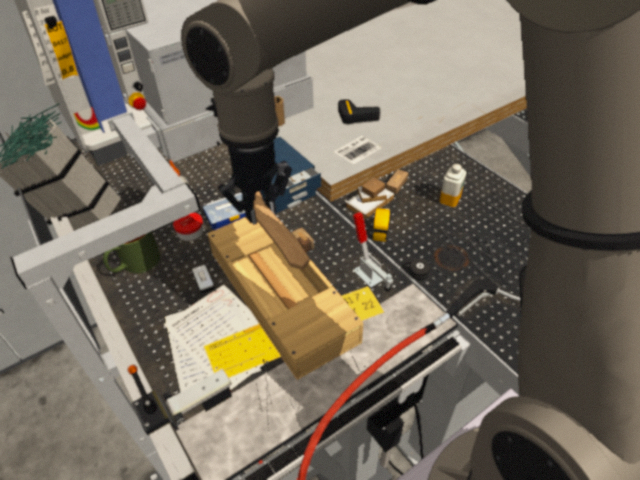

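The stick runs from about (258,200) to (308,265), held well clear of the tray. Its plain end is at z ≈ 0.206 and its notched end at z ≈ 0.2075, so it is level. The bystanders look unmoved.

```bash
python3 -c "
from station import r
print(r.get_state()['clock']); print(r.finish_job())"
```

```text
18.2
the job is handed in; nothing more can be done
None
```

The push stick is out of the tray, and I handed the job in at 18.2 s with the gripper still holding it level.

**What I did:** I gripped the stick on the notch side of its balance point at 20 N and slid it about 4 cm under the near lip. Lifting it lightly against that lip (about 1–2 N) turned it to about 14° in the jaws, and I drew it out with the notched end leading. The tool can't tilt, so I levelled the stick by lowering it, still gripped, onto the tops of both lips. I then tightened the grip to 60 N and raised it.

**Last checks:**
- **Height and level:** the two ends measured z ≈ 0.206 m and 0.2075 m, which is level to well under 1° within the detector's accuracy. The underside is about 0.20 m above the table.
- **Still and free:** the joints were still, and the wrist force was only about the stick's weight.
- **Bystanders:** none looked moved in the last picture. I didn't measure their positions at the start, so this is by eye only.

**What went wrong or disagreed:**
- The gripper pressed on something inside the tray with about 9 N on the way down, most likely a finger against the side wall. I backed it off before gripping.
- Levelling peaked at about 7 N on the lips.
- One plain-end detection was a clear outlier; four repeats agreed within 5 mm.
- The top camera could not see the stick at the end because the arm blocked it, so the final measurements come from the scene camera only.

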